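Seal a slide staining chamber by running the fingertips round its lid

ROBOT

A 6-joint arm with a two-finger parallel gripper is mounted at the origin on a cart in front of the work surface, level with it; the furniture and walls round the work are solid. World frame = base frame: x ahead of the robot, y to its left, z up, the work surface at z = 0. Lengths are in mm, angles in rad, forces in N, time in s.
With the tool pointing down it reaches from about 350 to 875 mm from the base axis. Payload 4.2 kg.
Tool frame: the origin (TCP) lies midway between the tips of the shut fingers; the grasp point (between the pads) lies 19 mm behind it; y points along the fingers, x is the direction in which the jaws open and shut, and the axes are right-handed (so a half turn about y gives the same grasp; the last joint's range is limited). The gripper opens to 85 mm and grips with 20 to 120 N. Pads are 22 mm wide; open, the fingers measure 114 mm over their backs; the gripper's body (76 mm by 85 mm) begins 54 mm behind the grasp point. The pads swing forward as they close: fully open they stand 13 mm farther back than shut.
Start: joints at [1.374, 0.385, 0.008, 0, -1.194, -0.259], TCP at [275.079, 561.187, 231.312] pointing down, gripper open.
Joint ranges: [-3.14, 3.14], [-1.21, 2.06], [-1.07, 1.41], [-3.16, 2.05], [-2.99, -0.16], [-3.1, 3.1]. Speed limits (rad/s): [2.79, 2.79, 3.14, 3.14, 3.14, 3.14].

INTERFACE

Orientations are given as a unit quaternion [x, y, z, w].
In Python, from bench import read_state, get_image, job_done gives the robot as it stands.
- The arm moves only by the tool play_rows, never from a script. Its argument "series" is a list of rows, each a list of 7 numbers: the shift along the tool's x, y, z in m, then the turn, a rotation vector about the tool's x, y, z in rad, then the finger opening in m, from 0 to 0.0854. In form: [[x, y, z, wx, wy, wz, claw], ...]. A call has 1 to 10 rows; each row shifts and turns the pose as measured when the row begins, along the tool's axes as they then stand; what a row does not reach is not made up. A row lasts 1/10 s, in which the tool goes at most 50 mm and 8.59 degrees, less where a joint would pass 70% of its speed; a pose out of reach is approached as far as the arm can. A call with a gripper value outside its range is refused whole. The fingers move at their own pace and stop on an object; the grip force is fixed at half the most. Time passes only in rows, so rows that do not move let the fingers close. It gives the time, the measured TCP pose, the force and the opening at its end, in the units of the state.
- read_state(): the state, without advancing time (a new reading comes with each control period).
- get_image(name): name is "scene" or "top" or "wrist"; returns a dict with "color" (420x560x3 uint8, red, green, blue), "intrinsics" (3x3 intrinsics, pixels), "origin" and "orientation" of the camera in the world. Camera axes: x right, y down, z forward; pixel columns grow to the right and rows downward; lengths in mm; the calibration is good to about 2 mm. A picture is of the moment at which its call begins. There is no depth.
- job_done(): hands the job in, once; it reports no verdict.
The state is a dict: "clock": time; "joints": joint angles; "joint_vel": joint speeds; "joint_efforts": joint torques, N m; "position": TCP position; "ee_rot": TCP orientation; "contact_force": force on the tool from outside, world axes, zero at the start; "wrist_torque": the same for the moment, N m; "gripper_width": finger opening in mm.
Only numpy, scipy, OpenCV 4.12 (cv2) and the standard library are available. Lean on these libraries where they do the work, as an engineer would, in place of code of your own. Each camera call takes 0.05 s, during which the arm holds its last target. There are 200 camera calls.

TASK

The blue lid of the black slide staining chamber is only laid on, and the slides inside would dry out. Picking nothing up, start at the lid's near left corner and run your fingertips along its raised rim in light contact, over the near right, far right and far left corners and back to where you began, so that the stiff lid cannot rock up again and ends fully home all the way round. Press gently and never on the thin clear middle, and leave the bottles, the jar and the forceps where they are.

Things in the scene. Friction and masses are not known exactly. Their poses are not given: they have to be found in the camera images.
- chamber: Slide staining chamber: low black plastic tub standing fixed on the worktop, 92 (x) x 142 (y) mm outside, closed by a lid that seats on a soft grey gasket on the upper edge, 45 mm above the origin (it gives about 1 mm per 10 N, at most 3 mm, and springs back). Origin: centre of its underside, on the worktop. x points away from its near long side, y along its length to the left, z up.
- lid: Loose blue lid, 90 g, 100 (x) x 150 (y) mm, with a flat rim 14 mm wide and 5 mm thick all round and a 13 mm skirt outside the tub with 1.5 mm play each side. Origin: centre, at the rim's underside; axes as the chamber's. Home, the origin is 45 mm, the rim's top 50 mm above the chamber's origin; it starts 4 to 6 mm higher. It is stiff: pressing one corner down may lift the opposite one.
- lid_window: The thin clear middle of the lid, fixed in it, 72 x 122 x 1.5 mm, its top 3.5 mm below the top of the rim. Origin as the lid's. Not to be pressed.
- stain_a: Loose bottle with a purple label band and white cap, 38 mm wide, 88 mm tall, standing near the chamber. Origin: centre of its underside.
- stain_c: Loose bottle with a blue label band and white cap, 38 mm wide, 88 mm tall, standing near the chamber. Origin: centre of its underside.
- staining_jar: Loose glass jar, 58 mm wide, 83 mm tall, standing near the chamber. Origin: centre of its underside.
- forceps: Loose steel forceps lying flat in front of the chamber's near long side, 128 mm long, 6 mm high. Origin: its middle, on the worktop.
- lid_nl (a point): Point on the top of the lid's rim at its near left corner (near = the lid's -x, left = +y), in the middle of the rim's width, 7 mm in from both outer edges; 50 mm above the worktop when that corner is home.
- lid_nr (a point): Point on the top of the lid's rim at its near right corner (near = the lid's -x, left = +y), in the middle of the rim's width, 7 mm in from both outer edges; 50 mm above the worktop when that corner is home.
- lid_fr (a point): Point on the top of the lid's rim at its far right corner (near = the lid's -x, left = +y), in the middle of the rim's width, 7 mm in from both outer edges; 50 mm above the worktop when that corner is home.
- lid_fl (a point): Point on the top of the lid's rim at its far left corner (near = the lid's -x, left = +y), in the middle of the rim's width, 7 mm in from both outer edges; 50 mm above the worktop when that corner is home.
- stud_nl (a joint): Press-fit stud under the near left corner of the lid's rim, on the tub's corner, 38 mm (x) and 63 mm (y) from the centre: how far it is pushed in, 0 to 0.002 m at the start, 0.006 m when home (up to 0.009 while the gasket is squeezed). It sinks under about 8 N and stays where it was pushed; a whole side pressed at once needs twice that.
- stud_nr (a joint): Press-fit stud under the near right corner of the lid's rim, on the tub's corner, 38 mm (x) and 63 mm (y) from the centre: how far it is pushed in, 0 to 0.002 m at the start, 0.006 m when home (up to 0.009 while the gasket is squeezed). It sinks under about 8 N and stays where it was pushed; a whole side pressed at once needs twice that.
- stud_fr (a joint): Press-fit stud under the far right corner of the lid's rim, on the tub's corner, 38 mm (x) and 63 mm (y) from the centre: how far it is pushed in, 0 to 0.002 m at the start, 0.006 m when home (up to 0.009 while the gasket is squeezed). It sinks under about 8 N and stays where it was pushed; a whole side pressed at once needs twice that.
- stud_fl (a joint): Press-fit stud under the far left corner of the lid's rim, on the tub's corner, 38 mm (x) and 63 mm (y) from the centre: how far it is pushed in, 0 to 0.002 m at the start, 0.006 m when home (up to 0.009 while the gasket is squeezed). It sinks under about 8 N and stays where it was pushed; a whole side pressed at once needs twice that.
- lid_mn (a point): Point on the top of the lid's rim at the middle of its near long side, 7 mm in from the outer edge; 50 mm above the worktop when home.
- lid_mf (a point): Point on the top of the lid's rim at the middle of its far long side, 7 mm in from the outer edge; 50 mm above the worktop when home.
Things that resemble listed ones, but are neither listed nor needed, are in the scene too. There is more than one size of the lid; the job needs the smaller.

How it is judged:
By the outcome, as a careful person would: the job done as asked, in the order asked, and still so for the second after the job is handed in, with the robot touching nothing.
It also fails if it takes over 67 s, if anything falls off the work surface, if the arm or the gripper's body presses on something with over 40 N, if the wrist force passes 120 N, or if a joint passes its speed limit or range.

## Working session

There is one attempt and no reset: what is moved stays moved. The work goes in short steps, Python scripts to look and compute and a tool call to move; the robot and the scene stay as the last step left them, time stands still between calls to the robot, and variables do not carry over. Pictures are saved under pics/ and viewed, about 8 in all and at most 12, crops included, and the job is handed in when it is done.

Besides the shell and the picture viewer there is one more tool, called after "Request:" as a command line: name --pt "numbers of a row" for each row, then --argument value for the rest. play_rows: Moves the arm, as the interface text tells. Its arguments: {"type":"object","properties":{"series":{"type":"array","items":{"type":"array","items":{"type":"number"}}}},"required":["series"]}

```bash
mkdir -p pics; cat > h.py <<'E'
import numpy as np,cv2
from bench import read_state,get_image,job_done
from scipy.spatial.transform import Rotation as R
def snap(n,f):
    d=get_image(n); cv2.imwrite(f,d["color"][:,:,::-1]); np.savez(f[:-4]+".npz",**{k:np.array(d[k]) for k in d}); return d
def w2p(d,P):
    p=R.from_quat(d["orientation"]).inv().apply(np.atleast_2d(P)-d["origin"]) if np.array(d["orientation"]).size==4 else (np.atleast_2d(P)-d["origin"])@np.array(d["orientation"])
    q=p@np.array(d["intrinsics"]).T; return q[:,:2]/q[:,2:]
def p2w(d,uv,z):
    uv=np.atleast_2d(uv).astype(float); r=np.c_[uv,np.ones(len(uv))]@np.linalg.inv(d["intrinsics"]).T
    o=np.array(d["orientation"]); r=R.from_quat(o).apply(r) if o.size==4 else r@o.T
    return d["origin"]+r*((z-d["origin"][2])/r[:,2])[:,None]
E
python3 - <<'E'
from h import *
print(read_state())
for n in("top","scene"):
    d=snap(n,f"pics/{n}0.png"); print(n,d["origin"],d["orientation"],d["intrinsics"])
E
```

```text
{'clock': 0.0, 'joints': array([ 1.37360427e+00,  3.85519849e-01,  6.61395168e-03, -4.94094740e-04,
       -1.19402230e+00, -2.58624991e-01]), 'joint_vel': array([-3.55964420e-04, -6.30775478e-04,  7.37987692e-05,  7.18017317e-04,
       -2.40648569e-04, -6.61217793e-04]), 'joint_efforts': array([ 1.17845324e-03, -3.92295527e+01,  1.88399345e+01,  4.18614373e+00,
       -4.59312359e-03, -1.54836624e-06]), 'position': array([274.83276105, 560.66439197, 230.23983932]), 'ee_rot': array([ 0.37467994, -0.59963673,  0.60051244, -0.37341068]), 'contact_force': array([-0.03416711, -0.88112198, -0.0792094 ]), 'wrist_torque': array([ 0.03761105, -0.01709397,  0.01471368]), 'gripper_width': 85.25503925517914}
top [ 315.5785355   335.80024177 1053.35999314] [ 0.70866641 -0.69886141  0.07265328 -0.06407923] [[418.32716129   0.         279.18600485]
 [  0.         418.32716129 207.06613538]
 [  0.           0.           1.        ]]
scene [-77.56070133  20.19991735 620.09492475] [ 0.78682764 -0.45574223  0.20569642 -0.36178759] [[415.71998951   0.         278.44697764]
 [  0.         415.71998951 215.03306459]
 [  0.           0.           1.        ]]
```

View pics/top0.png

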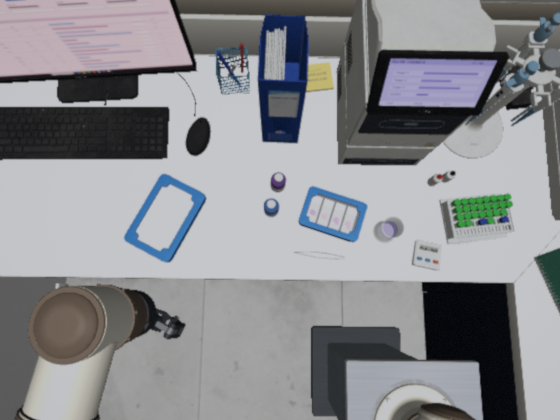

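View pics/scene0.png

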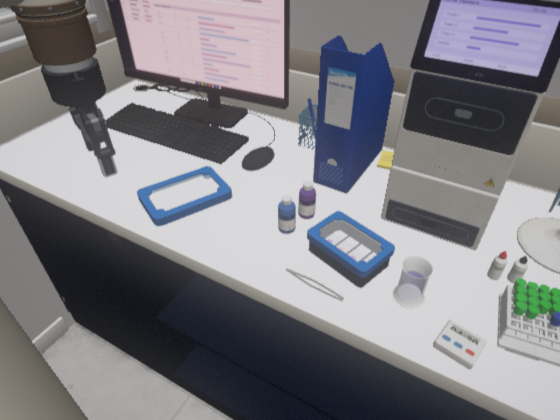

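The top view shows the chamber with the small blue lid at about (333,214). The bottles are at (271,207) and (278,180), the jar at (388,230) and the forceps at (320,255). The large decoy lid is at (165,217). Next I enlarge both views of the chamber.

```bash
python3 - <<'E'
from h import *
for n,(x,y) in dict(top=(250,160),scene=(260,170)).items():
    im=cv2.imread(f"pics/{n}0.png"); c=im[y:y+110,x:x+170 if n=="top" else x+190]
    cv2.imwrite(f"pics/{n}c.png",cv2.resize(c,None,fx=4.2,fy=4.2,interpolation=cv2.INTER_CUBIC))
d=np.load("pics/top0.npz")
print(p2w(d,[(333,214)],53).round())
print(p2w(d,[(271,207),(278,180),(388,230)],88).round())
print(p2w(d,[(295,252),(344,258)],3).round())
E
```

```text
[[497. 194.  53.]]
[[505. 344.  88.]
 [571. 329.  88.]
 [454.  70.  88.]]
[[407. 283.   3.]
 [394. 160.   3.]]
```

View pics/topc.png

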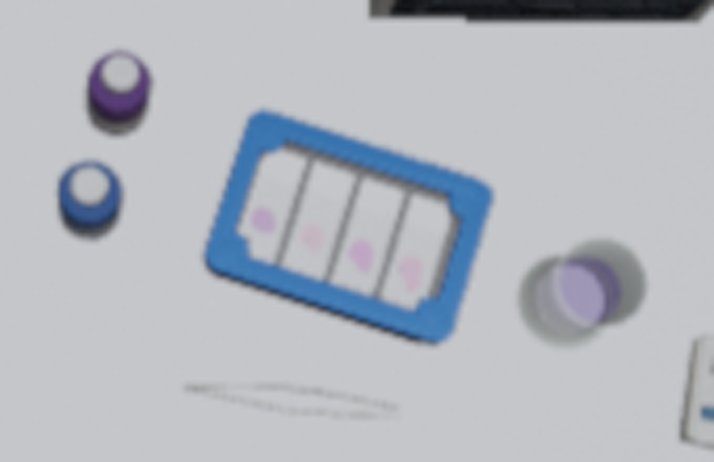

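```bash
cat > fit.py <<'E'
from h import *
from scipy.optimize import minimize
from itertools import product
def mask(f,box):
    im=cv2.imread(f);h=cv2.cvtColor(im,cv2.COLOR_BGR2HSV);m=cv2.inRange(h,(98,110,60),(115,255,255))
    z=np.zeros_like(m);x,y,X,Y=box;z[y:Y,x:X]=m[y:Y,x:X]
    n,l,s,_=cv2.connectedComponentsWithStats(z); k=1+s[1:,4].argmax()
    h=cv2.convexHull(np.argwhere(l==k)[:,::-1].astype(np.float32)+0.)
    return h,s[k]
def hull(d,p,top,bot):
    c,s=np.cos(p[2]),np.sin(p[2]);P=[]
    r=6
    for a,b,z in product((-1,1),(-1,1),(top,bot)):
        for t in np.linspace(0,np.pi/2,4):
            x=a*(50-r+r*np.cos(t));y=b*(75-r+r*np.sin(t));P.append((p[0]+c*x-s*y,p[1]+s*x+c*y,z))
    return cv2.convexHull(w2p(d,P).astype(np.float32))
def fit(srcs,top=55,bot=40,p0=(497,194,-.28)):
    D=[(np.load(f[:-4]+".npz"),mask(f,b)[0]) for f,b in srcs]
    def iou(p):
        t=0
        for d,h in D:
            g=hull(d,p,top,bot);i=cv2.intersectConvexConvex(h,g)[0];t+=1-i/(cv2.contourArea(h)+cv2.contourArea(g)-i)
        return t/len(D)
    r=minimize(iou,p0,method="Nelder-Mead",options=dict(initial_simplex=np.array(p0)+np.array([[0,0,0],[12,0,0],[0,12,0],[0,0,.12]]),xatol=1e-3,fatol=1e-6))
    return r.x,r.fun
if __name__=="__main__":
    T=("pics/top0.png",(290,175,375,250));S=("pics/scene0.png",(302,205,400,285))
    for s in([T],[S],[T,S]): print(*fit(s), [mask(*q)[1] for q in s])
    d=np.load("pics/top0.npz")
    for c in [(253,108),(495,187),(440,346),(205,268)]: print(p2w(d,[(250+c[0]/4.2,160+c[1]/4.2)],54).round())
E
python3 fit.py
```

```text
[ 5.00790875e+02  1.96404478e+02 -3.10023373e-01] 0.0641434759024121 [array([299, 187,  68,  54, 973], dtype=int32)]
[ 5.06221649e+02  1.95122618e+02 -3.26181220e-01] 0.14097325545030837 [array([ 308,  212,   86,   62, 1153], dtype=int32)]
[ 5.00977248e+02  1.96214460e+02 -3.04535276e-01] 0.10676021070827008 [array([299, 187,  68,  54, 973], dtype=int32), array([ 308,  212,   86,   62, 1153], dtype=int32)]
[[566. 249.  54.]]
[[521. 108.  54.]]
[[428. 142.  54.]]
[[471. 277.  54.]]
```

```bash
cat >> h.py <<'E'
def plan(xyz,yaw=None):
    """tool-frame shift (m) and rotvec to reach world xyz, tool y straight down, tool z (or -z) at the given yaw"""
    s=read_state();r=R.from_quat(s["ee_rot"]);sh=r.inv().apply(np.array(xyz)-s["position"])/1000
    out=[s["clock"],s["position"].round(1),s["contact_force"].round(1),"shift",sh.round(4)]
    if yaw is not None:
        best=None
        for k in range(4):
            z=np.array([np.cos(yaw+k*np.pi/2),np.sin(yaw+k*np.pi/2),0]);y=np.array([0,0,-1.]);x=np.cross(y,z)
            q=(r.inv()*R.from_matrix(np.c_[x,y,z])).as_rotvec()
            print("k",k,q.round(4),"n",np.linalg.norm(q).round(3))
    print(*out)
E
python3 - <<'E'
from h import *
s=read_state();print(R.from_quat(s["ee_rot"]).as_matrix().round(3))
plan([420,225,260],-.31)
d=snap("wrist","pics/w0.png");print(R.from_quat(s["ee_rot"]).inv().apply(d["origin"]-s["position"]))
E
```

```text
[[-0.44  -0.001  0.898]
 [-0.898 -0.002 -0.44 ]
 [ 0.002 -1.     0.   ]]
k 0 [ 0.     -0.1459  0.0019] n 0.146
k 1 [ 1.5000e-03 -1.7167e+00  1.5000e-03] n 1.717
k 2 [-2.8000e-03  2.9957e+00  0.0000e+00] n 2.996
k 3 [-0.0015  1.4249  0.0015] n 1.425
0.1 [274.9 560.8 230.4] [-0.8  0.1  0.2] shift [ 0.2376 -0.0292  0.2781]
[   1.24677626 -140.92759288   72.2474512 ]
```

View pics/w0.png

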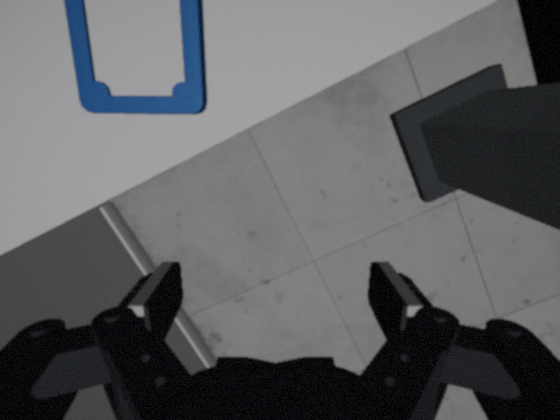

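The wrist view shows the decoy lid and the fingers, with image up along tool z. I move over the chamber and close the fingers on the way.

Request:
play_rows --pt "0 0 0 0 -0.145 0 0" --pt "0.031 0 0.028 0 0 0 0" --pt "0.031 0 0.028 0 0 0 0" --pt "0.031 0 0.028 0 0 0 0" --pt "0.031 0 0.028 0 0 0 0" --pt "0.031 0 0.028 0 0 0 0" --pt "0.031 0 0.028 0 0 0 0" --pt "0.031 0 0.028 0 0 0 0" --pt "0.031 0 0.028 0 0 0 0" --pt "0.031 0 0.028 0 0 0 0"

```text
clock: 1.15
position: [433.7, 209.8, 227.2]
ee_rot: [0.423, -0.567, 0.569, -0.419]
contact_force: [0.5, 1.1, -0.2]
gripper_width: 0.0
```

```bash
python3 - <<'E'
from h import *
plan([428,216,230],-.31)
E
```

```text
k 0 [0.0014 0.0147 0.0074] n 0.016
k 1 [ 0.0068 -1.5561  0.0047] n 1.556
k 2 [ 1.1500e-02 -3.1269e+00 -2.1000e-03] n 3.127
k 3 [-0.0047  1.5854  0.0069] n 1.585
1.15 [433.7 209.8 227.2] [ 0.5  1.1 -0.2] shift [-0.0043 -0.0028 -0.0073]
```

```bash
python3 - <<'E'
from h import *
d=snap("wrist","pics/w1.png")
for z in (54,):
  for a in [(-50,75),(-50,-75),(50,-75),(50,75)]:
    p=np.array([497,194])+R.from_euler("z",-.31).as_matrix()[:2,:2]@a; print(w2p(d,[*p,z]).round(1))
E
```

```text
[[193.5 172.5]]
[[342.9 174.4]]
[[351.2  66.6]]
[[187.1  63.8]]
```

View pics/w1.png

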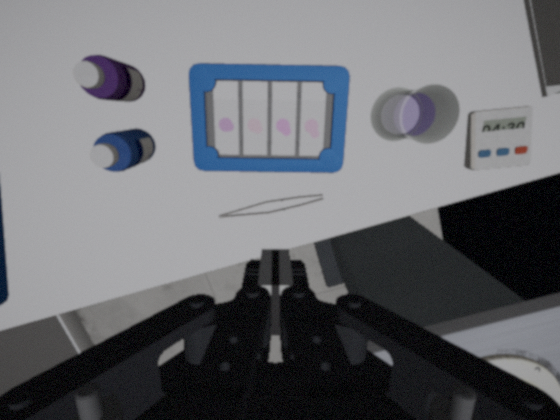

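The wrist view shows the lid's outer corners at about (190,64), (349,66), (343,172) and (193,172). That is within 2-3 px of the prediction. I fit the pose and get the shift to the near left corner.

```bash
python3 - <<'E'
from fit import *
import fit as F
W=("pics/w1.png",(170,50,370,185))
print(mask(*W)[1],[F.fit([W],top=t,bot=b) for t,b in((55,40),(54,45))])
d=np.load("pics/w1.npz");P=p2w(d,[(190,64),(349,66),(343,172.5),(193,172.5)],54);print(P.round(1),P.mean(0))
print(np.linalg.norm(P[0]-P[1]),np.linalg.norm(P[1]-P[2]),np.linalg.norm(P[2]-P[3]),np.linalg.norm(P[3]-P[0]))
E
```

```text
[ 190   64  159  108 6685] [(array([ 4.96714404e+02,  1.92539969e+02, -3.10398392e-01]), np.float64(0.054822042721495934)), (array([ 4.96919998e+02,  1.92731061e+02, -3.10399308e-01]), np.float64(0.04920328838389321))]
[[566.5 247.7  54. ]
 [522.8 109.1  54. ]
 [428.4 137.2  54. ]
 [472.4 281.2  54. ]] [497.52725156 193.80531299  54.        ]
145.32050763529386 98.5218577520738 150.5046244081055 99.95629754874392
```

```bash
cat >> h.py <<'E'
def st():
    s=read_state();y=-.31;c,q=np.cos(y),np.sin(y);d=s["position"]-[497,193.5,0]
    rt=R.from_quat(s["ee_rot"]).as_matrix()
    print("t",round(s["clock"],2),"lid xy",round(c*d[0]+q*d[1],1),round(-q*d[0]+c*d[1],1),"z",s["position"][2].round(2),"F",s["contact_force"].round(1),"M",s["wrist_torque"].round(2),"toolydir",rt[:,1].round(3))
E
cat > s.sh <<'E'
python3 -c "from h import *; st()"
E
chmod +x s.sh
```

Request:
play_rows --pt "0 0 0 0.0015 0.015 0.007 0" --pt "-0.018 0.035 0.0055 0 0 0 0" --pt "-0.018 0.035 0.0055 0 0 0 0" --pt "-0.018 0.035 0.0055 0 0 0 0" --pt "-0.018 0.035 0.0055 0 0 0 0" --pt "0 0 0 0 0 0 0"

```text
clock: 1.8
position: [480.9, 269.6, 84.8]
ee_rot: [0.412, -0.573, 0.574, -0.416]
contact_force: [-0.7, -0.5, -0.8]
gripper_width: 0.0
```

```bash
s.sh
```

```text
t 1.8 lid xy -38.6 67.5 z 84.83 F [-0.7 -0.5 -0.8] M [-0.08  0.09 -0.01] toolydir [ 0.005  0.003 -1.   ]
```

Request:
play_rows --pt "0 0.01 -0.005 0 0 0 0" --pt "0 0.008 0 0 0 0 0" --pt "0 0.004 0 0 0 0 0" --pt "0 0 0 0 0 0 0"

```text
clock: 2.2
position: [475.1, 272.7, 63.8]
ee_rot: [-0.411, 0.573, -0.573, 0.417]
contact_force: [-0.7, -0.2, 0.7]
gripper_width: 0.2
```

```bash
s.sh; python3 - <<'E'
from h import *
d=snap("wrist","pics/w2.png")
c=d["color"][120:330,130:410,::-1]
cv2.imwrite("pics/w2c.png",cv2.resize(c,None,fx=2.5,fy=2.5,interpolation=cv2.INTER_CUBIC))
E
```

```text
t 2.2 lid xy -45.0 68.8 z 63.8 F [-0.7 -0.2  0.7] M [-0.05  0.01 -0.05] toolydir [ 0.007  0.006 -1.   ]
```

View pics/w2c.png

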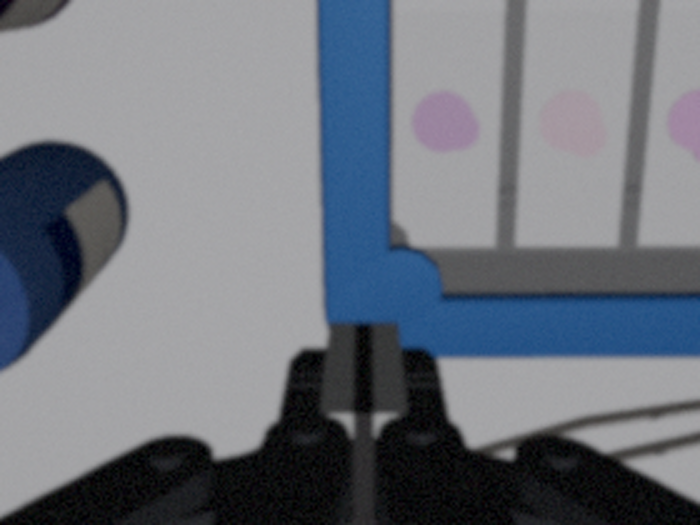

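```bash
python3 - <<'E'
from h import *
d=np.load("pics/w2.npz");s=read_state();r=R.from_quat(s["ee_rot"])
f=lambda p:((w2p(d,p)-[130,120])*2.5).round(0).tolist()
print([f(s["position"]+r.apply(v)) for v in([0,0,0],[0,0,11],[7,0,0],[0,-19,0],[0,0,5])])
q=np.array([(130+x/2.5,120+y/2.5) for x,y in((327,323),(412,355),(321,100),(440,296))])
P=p2w(d,q,55);c=P[:,:2]-[497,193.5];m=R.from_euler("z",.31).as_matrix()[:2,:2];print((c@m.T).round(1),np.array(d["origin"]))
E
```

```text
[[[354.0, 368.0]], [[354.0, 316.0]], [[390.0, 368.0]], [[353.0, 419.0]], [[354.0, 345.0]]]
[[-39.2  74.8]
 [-46.5  57.2]
 [  6.5  74.9]
 [-33.4  51.6]] [542.11490145 248.14891474 205.09018801]
```

The fingertip is about 14 mm wide across the jaws. Seen against the lid, and in agreement with the top-view fit, the lid lies about 3 mm farther in both x and y. I correct the centre to (501, 195.5), shift over the near left corner and come down onto it.

```bash
sed -i 's/\[497,193.5,0\]/[501,195.5,0]/' h.py; ./s.sh
```

```text
t 2.25 lid xy -48.0 65.9 z 64.25 F [ 0.6 -0.1  0.6] M [-0.09 -0.01 -0.04] toolydir [ 0.008  0.006 -1.   ]
```

Request:
play_rows --pt "-0.0025 0 0.005 0 0 0 0" --pt "0 0.003 0 0 0 0 0" --pt "0 0.002 0 0 0 0 0" --pt "0 0.002 0 0 0 0 0"

```text
clock: 2.65
position: [483.0, 274.5, 59.9]
ee_rot: [-0.408, 0.574, -0.573, 0.42]
contact_force: [-0.3, -0.1, 0.1]
gripper_width: -0.2
```

```bash
s.sh
```

```text
t 2.65 lid xy -41.3 69.7 z 59.92 F [-0.3 -0.1  0.1] M [0.   0.03 0.06] toolydir [ 0.013  0.011 -1.   ]
```

Request:
play_rows --pt "0 0.002 -0.002 0 0 0 0" --pt "0 0.002 0 0 0 0 0" --pt "0 0.002 0 0 0 0 0"

```text
clock: 2.95
position: [481.1, 275.1, 53.9]
ee_rot: [-0.408, 0.573, -0.573, 0.42]
contact_force: [-1.4, -0.5, 8.1]
gripper_width: 0.2
```

```bash
s.sh; python3 -c "
from h import *
plan([0,0,0],-.31)"
```

```text
t 2.95 lid xy -43.3 69.7 z 53.91 F [-1.4 -0.5  8.1] M [-0.23  0.68 -0.01] toolydir [ 0.013  0.01  -1.   ]
k 0 [-0.0089 -0.0093 -0.0136] n 0.019
k 1 [-0.0177 -1.58   -0.0037] n 1.58
k 2 [ 0.0212  3.1322 -0.014 ] n 3.132
k 3 [ 0.0036  1.5615 -0.0176] n 1.562
2.95 [481.1 275.1  53.9] [-1.4 -0.5  8.1] shift [ 0.4128  0.045  -0.3709]
```

Request:
play_rows --pt "0 0.0015 0 -0.009 -0.009 -0.0136 0" --pt "0 0.0015 0 0 0 0 0" --pt "0 0.0015 0 0 0 0 0"

```text
clock: 3.25
position: [481.1, 275.2, 52.3]
ee_rot: [0.418, -0.57, 0.571, -0.417]
contact_force: [-2.5, -0.7, 8.6]
gripper_width: 0.0
```

```bash
s.sh
```

```text
t 3.25 lid xy -43.3 69.8 z 52.26 F [-2.5 -0.7  8.6] M [-0.27  0.9   0.04] toolydir [ 0.    -0.001 -1.   ]
```

Request:
play_rows --pt "0 0.0018 0 0 0 0 0" --pt "0 0.0018 0 0 0 0 0" --pt "0 0.0018 0 0 0 0 0" --pt "0 0.0018 0 0 0 0 0"

```text
clock: 3.65
position: [481.0, 275.3, 49.8]
ee_rot: [0.418, -0.569, 0.571, -0.418]
contact_force: [-3.3, -1.6, 8.7]
gripper_width: -0.0
```

```bash
s.sh
```

```text
t 3.65 lid xy -43.4 69.9 z 49.79 F [-3.3 -1.6  8.7] M [-0.35  0.84 -0.  ] toolydir [ 0.001 -0.002 -1.   ]
```

Request:
play_rows --pt "0 0.0015 0 0 0 0 0" --pt "0 0.0015 0 0 0 0 0"

```text
clock: 3.85
position: [481.0, 275.3, 49.4]
ee_rot: [0.419, -0.569, 0.571, -0.418]
contact_force: [-2.6, -1.2, 10.0]
gripper_width: 0.3
```

```bash
s.sh
```

```text
t 3.85 lid xy -43.4 69.9 z 49.37 F [-2.6 -1.2 10. ] M [-0.41  0.92 -0.02] toolydir [ 0.002 -0.003 -1.   ]
```

Request:
play_rows --pt "0.006 0.0008 0 0 0 0 0" --pt "0.006 0.0008 0 0 0 0 0" --pt "0.006 0.0008 0 0 0 0 0" --pt "0.006 0.0008 0 0 0 0 0" --pt "0.006 0.0008 0 0 0 0 0"

```text
clock: 4.35
position: [478.6, 254.0, 50.3]
ee_rot: [0.411, -0.568, 0.569, -0.429]
contact_force: [0.2, 4.7, 6.8]
gripper_width: -0.1
```

```bash
s.sh
```

```text
t 4.35 lid xy -39.2 48.8 z 50.31 F [0.2 4.7 6.8] M [ 1.43 -0.12  0.01] toolydir [ 0.02   0.014 -1.   ]
```

```bash
cat >> h.py <<'E'
def st2():
    st();s=read_state();r=R.from_quat(s["ee_rot"]);c,q=np.cos(-.31),np.sin(-.31)
    z=np.array([c,q,0]);y=np.array([0,0,-1.]);print("rot fix",(r.inv()*R.from_matrix(np.c_[np.cross(y,z),y,z])).as_rotvec().round(4))
E
sed -i 's/st()"/st2()"/' s.sh; ./s.sh
```

```text
t 4.35 lid xy -39.2 48.8 z 50.31 F [0.2 4.7 6.8] M [ 1.43 -0.12  0.01] toolydir [ 0.02   0.014 -1.   ]
rot fix [-0.0154  0.0113 -0.0192]
```

Request:
play_rows --pt "0.006 0.0006 -0.0025 -0.011 0.007 -0.013 0" --pt "0.006 0.0006 -0.002 -0.008 0.005 -0.011 0" --pt "0.006 0.0006 -0.001 -0.003 0.002 -0.004 0" --pt "0.006 0.0006 -0.001 -0.003 0.002 -0.004 0" --pt "0.006 0.0006 -0.001 -0.003 0.002 -0.004 0"

```text
clock: 4.85
position: [468.5, 232.1, 51.2]
ee_rot: [-0.416, 0.573, -0.572, 0.415]
contact_force: [1.8, 4.4, 5.3]
gripper_width: -0.0
```

```bash
s.sh
```

```text
t 4.85 lid xy -42.1 25.0 z 51.18 F [1.8 4.4 5.3] M [ 1.31 -0.49 -0.02] toolydir [-0.003 -0.    -1.   ]
rot fix [ 0.0023 -0.0044  0.0011]
```

Request:
play_rows --pt "0.007 0.0006 -0.001 -0.001 -0.001 -0.002 0" --pt "0.007 0.0006 -0.001 -0.002 0.001 -0.003 0" --pt "0.007 0.0006 -0.001 -0.002 0.001 -0.003 0" --pt "0.007 0.0006 -0.001 -0.002 0.001 -0.003 0" --pt "0.007 0.0006 -0.001 -0.002 0.001 -0.003 0" --pt "0.007 0.0006 -0.001 -0.002 0.001 -0.003 0" --pt "0.007 0.0006 -0.001 -0.002 0.001 -0.003 0"

```text
clock: 5.55
position: [456.0, 194.9, 52.8]
ee_rot: [-0.414, 0.573, -0.572, 0.417]
contact_force: [0.9, 5.1, 5.5]
gripper_width: -0.2
```

```bash
s.sh
```

```text
t 5.55 lid xy -42.7 -14.3 z 52.76 F [0.9 5.1 5.5] M [ 1.34 -0.44  0.05] toolydir [ 0.002  0.003 -1.   ]
rot fix [-0.0009 -0.0049 -0.0032]
```

Request:
play_rows --pt "0.007 0.0006 -0.001 -0.002 -0.002 -0.004 0" --pt "0.007 0.0006 -0.001 -0.002 0.0 -0.003 0" --pt "0.007 0.0006 -0.001 -0.002 0.001 -0.003 0" --pt "0.007 0.0006 -0.001 -0.002 0.001 -0.003 0" --pt "0.007 0.0006 -0.001 -0.002 0.001 -0.003 0" --pt "0.007 0.0006 -0.001 -0.002 0.001 -0.003 0" --pt "0.007 0.0006 -0.001 -0.002 0.001 -0.003 0" --pt "0.007 0.0006 -0.001 -0.002 0.001 -0.003 0" --pt "0.007 0.0006 -0.001 -0.002 0.001 -0.003 0"

```text
clock: 6.45
position: [441.0, 147.2, 54.7]
ee_rot: [0.412, -0.572, 0.572, -0.419]
contact_force: [1.2, 4.6, 6.3]
gripper_width: 0.3
```

```bash
s.sh
```

```text
t 6.45 lid xy -42.4 -64.3 z 54.68 F [1.2 4.6 6.3] M [ 1.43 -0.36  0.01] toolydir [ 0.008  0.005 -1.   ]
rot fix [-0.006  -0.0036 -0.0072]
```

Request:
play_rows --pt "0.005 0.001 -0.001 -0.006 -0.003 -0.007 0" --pt "0.001 0.002 0 0 0 0 0" --pt "0 0.002 0 0 0 0 0" --pt "0 0.002 0 0 0 0 0" --pt "0 0.002 0 0 0 0 0" --pt "0 0.002 0 0 0 0 0" --pt "0 0.002 0 0 0 0 0"

```text
clock: 7.15
position: [439.3, 142.4, 47.4]
ee_rot: [0.416, -0.571, 0.571, -0.419]
contact_force: [-5.8, 2.8, 23.5]
gripper_width: 0.2
```

```bash
s.sh
```

```text
t 7.15 lid xy -42.5 -69.4 z 47.44 F [-5.8  2.8 23.5] M [0.85 1.6  0.04] toolydir [ 0.004  0.002 -1.   ]
rot fix [-0.0029  0.0015 -0.0035]
```

Request:
play_rows --pt "0 -0.0015 0 -0.003 0.001 -0.003 0" --pt "0 -0.0005 0.006 0.002 0 0 0" --pt "0 0.0004 0.007 0.002 0 0 0" --pt "0 0.0005 0.007 0.002 0 0 0" --pt "0 0.0005 0.007 0.002 0 0 0"

```text
clock: 7.65
position: [455.4, 130.1, 48.8]
ee_rot: [0.422, -0.572, 0.572, -0.41]
contact_force: [-15.2, 9.5, 23.3]
gripper_width: -0.0
```

```bash
s.sh
```

```text
t 7.65 lid xy -23.5 -76.2 z 48.79 F [-15.2   9.5  23.3] M [ 2.81  4.45 -0.05] toolydir [-0.013 -0.01  -1.   ]
rot fix [ 0.0096 -0.0026  0.0139]
```

Request:
play_rows --pt "-0.003 -0.0015 0.002 0.009 -0.002 0.012 0" --pt "-0.004 -0.0005 0.005 0.004 0 0.005 0" --pt "-0.003 0 0.006 0.003 0 0.003 0"

```text
clock: 7.95
position: [459.9, 128.1, 49.1]
ee_rot: [-0.423, 0.573, -0.571, 0.408]
contact_force: [-13.1, 3.5, 16.9]
gripper_width: -0.1
```

```bash
s.sh
```

```text
t 7.95 lid xy -18.6 -76.7 z 49.1 F [-13.1   3.5  16.9] M [ 1.03  3.77 -0.01] toolydir [-0.018 -0.01  -1.   ]
rot fix [ 0.0137 -0.0048  0.0155]
```

Request:
play_rows --pt "-0.005 -0.0018 0.002 0.013 -0.004 0.015 0" --pt "-0.005 -0.0008 0.003 0.006 -0.001 0.006 0"

```text
clock: 8.15
position: [460.5, 129.3, 49.9]
ee_rot: [0.421, -0.572, 0.572, -0.411]
contact_force: [-8.3, -3.1, 13.7]
gripper_width: 0.1
```

```bash
s.sh
```

```text
t 8.15 lid xy -18.3 -75.4 z 49.92 F [-8.3 -3.1 13.7] M [-0.89  2.37  0.02] toolydir [-0.012 -0.009 -1.   ]
rot fix [ 0.0083 -0.0027  0.0122]
```

Request:
play_rows --pt "-0.005 -0.0015 0.002 0.01 -0.003 0.012 0" --pt "-0.005 -0.001 0.002 0.006 -0.001 0.008 0" --pt "-0.004 0 0.004 0.004 0 0.005 0"

```text
clock: 8.45
position: [461.0, 129.4, 49.6]
ee_rot: [0.422, -0.572, 0.572, -0.41]
contact_force: [-14.9, 3.6, 19.2]
gripper_width: 0.1
```

```bash
s.sh
```

```text
t 8.45 lid xy -18.0 -75.2 z 49.55 F [-14.9   3.6  19.2] M [ 1.19  4.25 -0.03] toolydir [-0.013 -0.011 -1.   ]
rot fix [ 0.0092 -0.0037  0.0143]
```

Request:
play_rows --pt "-0.003 -0.003 0 0.005 -0.003 0.007 0" --pt "-0.004 -0.002 0 0.005 0 0.006 0"

```text
clock: 8.65
position: [459.8, 132.3, 52.5]
ee_rot: [0.42, -0.572, 0.572, -0.412]
contact_force: [0.2, -0.6, -0.6]
gripper_width: 0.2
```

```bash
s.sh
```

```text
t 8.65 lid xy -20.0 -72.7 z 52.47 F [ 0.2 -0.6 -0.6] M [-0.04 -0.03 -0.04] toolydir [-0.008 -0.007 -1.   ]
rot fix [ 0.0058 -0.0035  0.0095]
```

Request:
play_rows --pt "-0.0035 0.0008 0 0.006 -0.0035 0.0095 0" --pt "-0.0005 0.0006 0.002 0 0 0 0"

```text
clock: 8.85
position: [461.0, 134.5, 50.1]
ee_rot: [-0.418, 0.572, -0.571, 0.415]
contact_force: [-10.8, 6.8, 14.9]
gripper_width: 0.2
```

```bash
s.sh
```

```text
t 8.85 lid xy -19.5 -70.3 z 50.08 F [-10.8   6.8  14.9] M [1.93 3.25 0.  ] toolydir [-0.004 -0.002 -1.   ]
rot fix [ 0.0035 -0.001   0.0033]
```

Request:
play_rows --pt "-0.001 -0.0014 0.002 0.003 -0.001 0.003 0" --pt "-0.001 -0.0005 0.005 0.001 0 0.001 0"

```text
clock: 9.05
position: [466.7, 133.7, 51.1]
ee_rot: [-0.418, 0.571, -0.571, 0.416]
contact_force: [-2.2, -0.1, 2.3]
gripper_width: -0.1
```

```bash
s.sh
```

```text
t 9.05 lid xy -13.8 -69.3 z 51.1 F [-2.2 -0.1  2.3] M [0.11 0.46 0.  ] toolydir [-0.003 -0.001 -1.   ]
rot fix [0.0027 0.0002 0.0024]
```

Light contact again, with the tip on the rim centre. I continue along the short side.

Request:
play_rows --pt "-0.0005 -0.0001 0.006 0.003 0 0.002 0" --pt "-0.0005 -0.0001 0.006 0.002 0 0.002 0" --pt "-0.0005 -0.0001 0.006 0.002 0 0.002 0"

```text
clock: 9.35
position: [481.8, 128.3, 51.3]
ee_rot: [-0.418, 0.572, -0.571, 0.415]
contact_force: [-6.2, 2.3, 9.4]
gripper_width: 0.2
```

```bash
s.sh
```

```text
t 9.35 lid xy 2.2 -69.9 z 51.32 F [-6.2  2.3  9.4] M [ 0.73  2.03 -0.03] toolydir [-0.003 -0.001 -1.   ]
rot fix [ 0.0027 -0.0004  0.0023]
```

Request:
play_rows --pt "-0.001 -0.0009 0.006 0.003 0 0.002 0" --pt "-0.0005 -0.0004 0.006 0.002 0 0.002 0" --pt "-0.0005 -0.0003 0.006 0.002 0 0.002 0" --pt "-0.0005 -0.0003 0.006 0.002 0 0.002 0"

```text
clock: 9.75
position: [507.4, 122.4, 52.4]
ee_rot: [0.414, -0.571, 0.572, -0.419]
contact_force: [-2.1, 0.6, 3.5]
gripper_width: 0.1
```

```bash
s.sh
```

```text
t 9.75 lid xy 28.4 -67.7 z 52.44 F [-2.1  0.6  3.5] M [ 0.26  0.8  -0.03] toolydir [ 0.007  0.003 -1.   ]
rot fix [-0.0059 -0.001  -0.005 ]
```

Request:
play_rows --pt "0 -0.0001 0.006 -0.004 0 -0.003 0" --pt "0 0 0.006 0 0 0 0" --pt "0 0.001 0.003 0 0 0 0" --pt "0 0.0015 0 0 0 0 0"

```text
clock: 10.15
position: [522.3, 116.9, 51.1]
ee_rot: [-0.417, 0.572, -0.571, 0.416]
contact_force: [-3.9, 0.1, 7.2]
gripper_width: 0.3
```

```bash
s.sh
```

```text
t 10.15 lid xy 44.2 -68.4 z 51.07 F [-3.9  0.1  7.2] M [0.37 1.27 0.04] toolydir [-0.002  0.    -1.   ]
rot fix [ 0.0018 -0.0018  0.0005]
```

Request:
play_rows --pt "0 0.0015 0 0 0 0 0" --pt "0 0.0015 0 0 0 0 0"

```text
clock: 10.35
position: [522.5, 116.8, 49.3]
ee_rot: [-0.417, 0.572, -0.571, 0.415]
contact_force: [-5.0, 0.8, 10.8]
gripper_width: -0.2
```

```bash
s.sh
```

```text
t 10.35 lid xy 44.5 -68.4 z 49.32 F [-5.   0.8 10.8] M [0.47 1.48 0.04] toolydir [-0.003 -0.    -1.   ]
rot fix [ 0.0026 -0.0016  0.0012]
```

Request:
play_rows --pt "0 0.001 0 0 0 0 0" --pt "0 0.001 0 0 0 0 0"

```text
clock: 10.55
position: [522.5, 116.8, 49.2]
ee_rot: [-0.418, 0.572, -0.571, 0.415]
contact_force: [-4.2, 0.9, 11.1]
gripper_width: -0.2
```

```bash
s.sh
```

```text
t 10.55 lid xy 44.5 -68.4 z 49.2 F [-4.2  0.9 11.1] M [ 0.42  1.64 -0.  ] toolydir [-0.004 -0.001 -1.   ]
rot fix [ 0.0035 -0.0009  0.002 ]
```

Request:
play_rows --pt "-0.002 -0.0012 0 0.003 0 0.002 0" --pt "-0.006 -0.0005 0 0 0 0.002 0" --pt "-0.006 -0.0003 0 0 0 0.003 0" --pt "-0.006 -0.0002 0 0 0 0.003 0"

```text
clock: 10.95
position: [530.6, 136.5, 51.3]
ee_rot: [-0.413, 0.573, -0.57, 0.419]
contact_force: [-0.5, -0.8, -0.1]
gripper_width: 0.1
```

```bash
s.sh
```

```text
t 10.95 lid xy 46.2 -47.1 z 51.34 F [-0.5 -0.8 -0.1] M [-0.08  0.01  0.01] toolydir [ 0.004  0.009 -1.   ]
rot fix [-0.0011 -0.0017 -0.0096]
```

Request:
play_rows --pt "-0.002 0.001 -0.002 -0.001 -0.001 -0.009 0" --pt "-0.006 0.0004 -0.001 0 0 0.001 0" --pt "-0.006 0.0003 0 0 0 0.001 0"

```text
clock: 11.25
position: [531.9, 149.3, 50.7]
ee_rot: [0.419, -0.57, 0.572, -0.416]
contact_force: [-1.0, -5.5, 8.2]
gripper_width: 0.0
```

```bash
s.sh
```

```text
t 11.25 lid xy 43.6 -34.6 z 50.67 F [-1.  -5.5  8.2] M [-1.7   0.44 -0.02] toolydir [-0.002 -0.004 -1.   ]
rot fix [0.0011 0.0012 0.0047]
```

Request:
play_rows --pt "-0.006 0 0 0.001 0.001 0.004 0" --pt "-0.006 0 0 0 0 0.002 0" --pt "-0.006 0 0 0 0 0.002 0" --pt "-0.006 0 0 0 0 0.002 0"

```text
clock: 11.65
position: [537.9, 170.7, 51.5]
ee_rot: [-0.418, 0.571, -0.571, 0.416]
contact_force: [-0.8, -4.8, 7.1]
gripper_width: 0.2
```

```bash
s.sh
```

```text
t 11.65 lid xy 42.7 -12.4 z 51.52 F [-0.8 -4.8  7.1] M [-1.3   0.37  0.02] toolydir [-0.004 -0.001 -1.   ]
rot fix [0.003  0.0011 0.0023]
```

Steady at about 7 N. I continue with the same bias.

Request:
play_rows --pt "-0.006 -0.0001 0.0005 0.003 0.001 0.003 0" --pt "-0.006 -0.0001 0 0 0 0.002 0" --pt "-0.006 -0.0001 0 0 0 0.002 0" --pt "-0.006 -0.0001 0 0 0 0.002 0" --pt "-0.006 -0.0001 0 0 0 0.002 0" --pt "-0.006 -0.0001 0 0 0 0.002 0"

```text
clock: 12.25
position: [548.4, 204.9, 52.8]
ee_rot: [-0.417, 0.573, -0.569, 0.418]
contact_force: [-0.5, -4.0, 4.3]
gripper_width: -0.2
```

```bash
s.sh
```

```text
t 12.25 lid xy 42.3 23.4 z 52.84 F [-0.5 -4.   4.3] M [-1.16  0.34  0.03] toolydir [-0.002  0.005 -1.   ]
rot fix [ 0.0031  0.001  -0.0038]
```

Request:
play_rows --pt "-0.006 0 0.0005 0.002 0.001 -0.003 0" --pt "-0.006 0 0.0005 0 0 0 0" --pt "-0.006 0 0.0005 0 0 0.001 0" --pt "-0.006 0 0.0005 0 0 0.001 0" --pt "-0.006 0 0.0005 0 0 0.001 0" --pt "-0.006 0 0.0005 0 0 0.001 0" --pt "-0.006 0 0.0005 0 0 0.001 0"

```text
clock: 12.95
position: [562.0, 241.8, 54.2]
ee_rot: [-0.421, 0.571, -0.571, 0.413]
contact_force: [-1.6, -4.6, 6.5]
gripper_width: 0.1
```

```bash
s.sh
```

```text
t 12.95 lid xy 44.0 62.7 z 54.22 F [-1.6 -4.6  6.5] M [-1.38  0.51  0.01] toolydir [-0.009 -0.006 -1.   ]
rot fix [0.0071 0.0011 0.0085]
```

Six mm more brings the tip over the far left corner. Then I press.

Request:
play_rows --pt "-0.006 0.0002 -0.0005 0.006 0.001 0.008 0" --pt "-0.001 0.0015 0 0 0 0 0" --pt "0 0.0015 0 0 0 0 0" --pt "0 0.0015 0 0 0 0 0"

```text
clock: 13.35
position: [563.8, 248.7, 51.4]
ee_rot: [0.419, -0.57, 0.571, -0.416]
contact_force: [-1.6, -4.2, 7.1]
gripper_width: -0.2
```

```bash
s.sh
```

```text
t 13.35 lid xy 43.6 69.8 z 51.43 F [-1.6 -4.2  7.1] M [-1.21  0.52 -0.01] toolydir [-0.002 -0.004 -1.   ]
rot fix [0.0009 0.0022 0.0048]
```

Request:
play_rows --pt "0 0.0015 0 0 0 0.002 0" --pt "0 0.0015 0 0 0 0 0" --pt "0 0.0012 0 0 0 0 0"

```text
clock: 13.65
position: [563.9, 248.8, 49.5]
ee_rot: [0.419, -0.569, 0.571, -0.416]
contact_force: [-1.4, -2.7, 10.2]
gripper_width: -0.1
```

```bash
s.sh
```

```text
t 13.65 lid xy 43.7 69.9 z 49.46 F [-1.4 -2.7 10.2] M [-1.19  0.93  0.01] toolydir [-0.002 -0.005 -1.   ]
rot fix [0.0006 0.0038 0.0051]
```

Request:
play_rows --pt "0 0.0013 0 0 0.002 0.003 0" --pt "0 -0.0002 0 0 0 0 0" --pt "0 0 -0.006 0 0 0 0" --pt "0 0 -0.006 0 0 0 0"

```text
clock: 14.05
position: [553.9, 255.0, 49.9]
ee_rot: [0.416, -0.57, 0.571, -0.419]
contact_force: [1.0, -1.0, 2.5]
gripper_width: -0.1
```

```bash
s.sh
```

```text
t 14.05 lid xy 32.2 72.7 z 49.86 F [ 1.  -1.   2.5] M [-0.24 -0.39  0.03] toolydir [ 0.003  0.001 -1.   ]
rot fix [-0.0026  0.0023 -0.0019]
```

Request:
play_rows --pt "0.002 0.0004 -0.006 -0.002 0.002 -0.002 0" --pt "0.0015 0.0004 -0.006 -0.001 0 -0.001 0" --pt "0.0005 0.0004 -0.006 -0.001 0 -0.001 0" --pt "0.0005 0.0004 -0.006 -0.001 0 -0.001 0"

```text
clock: 14.45
position: [530.6, 261.3, 49.7]
ee_rot: [0.416, -0.57, 0.571, -0.419]
contact_force: [3.4, -0.9, 3.6]
gripper_width: 0.1
```

```bash
s.sh
```

```text
t 14.45 lid xy 8.1 71.6 z 49.73 F [ 3.4 -0.9  3.6] M [-0.25 -0.79  0.04] toolydir [ 0.004  0.002 -1.   ]
rot fix [-0.0033  0.003  -0.0033]
```

Request:
play_rows --pt "0.0015 0.0005 -0.006 -0.003 0.003 -0.003 0" --pt "0.001 0.0004 -0.006 -0.001 0 -0.001 0" --pt "0.001 0.0004 -0.006 -0.001 0 -0.001 0" --pt "0.001 0.0004 -0.006 -0.001 0 -0.001 0" --pt "0.001 0.0004 -0.006 -0.001 0 -0.001 0"

```text
clock: 14.95
position: [500.5, 267.2, 49.6]
ee_rot: [-0.417, 0.571, -0.571, 0.418]
contact_force: [4.3, -1.8, 5.3]
gripper_width: -0.4
```

```bash
s.sh
```

```text
t 14.95 lid xy -22.3 68.2 z 49.64 F [ 4.3 -1.8  5.3] M [-0.19 -1.09  0.01] toolydir [ 0.001  0.001 -1.   ]
rot fix [-0.001   0.0013 -0.0016]
```

Request:
play_rows --pt "0 0.0004 -0.006 -0.001 0.001 -0.002 0" --pt "0 0.0004 -0.006 -0.001 0 -0.001 0" --pt "0 0.0004 -0.006 -0.001 0 -0.001 0" --pt "0 0.0006 -0.003 -0.001 0 0 0"

```text
clock: 15.35
position: [480.3, 274.1, 49.6]
ee_rot: [0.417, -0.571, 0.571, -0.417]
contact_force: [4.0, -1.7, 7.7]
gripper_width: 0.1
```

```bash
s.sh
```

```text
t 15.35 lid xy -43.7 68.5 z 49.58 F [ 4.  -1.7  7.7] M [-0.59 -1.34  0.01] toolydir [ 0.    -0.001 -1.   ]
rot fix [-0.0002  0.0017  0.0006]
```

Back at the near left corner: z is 49.6 at 8 N, so it is home. Contact was broken briefly on the right side and just after the far right corner. There is plenty of time, so I run a second light lap in the same order to close those gaps and check the heights.

Request:
play_rows --pt "0 0.001 0 0 0 0 0" --pt "0.004 0.0002 0 0 0 0 0" --pt "0.006 0.0004 -0.0007 -0.002 0.001 -0.003 0" --pt "0.006 0.0004 -0.0007 -0.002 0.001 -0.003 0" --pt "0.006 0.0004 -0.0007 -0.002 0.001 -0.003 0" --pt "0.006 0.0004 -0.0007 -0.002 0.001 -0.003 0"

```text
clock: 15.95
position: [469.1, 253.5, 49.6]
ee_rot: [-0.418, 0.572, -0.57, 0.416]
contact_force: [1.6, 3.4, 5.6]
gripper_width: -0.1
```

```bash
s.sh
```

```text
t 15.95 lid xy -48.1 45.6 z 49.63 F [1.6 3.4 5.6] M [ 0.83 -0.46  0.02] toolydir [-0.004  0.001 -1.   ]
rot fix [0.0039 0.0003 0.0003]
```

Request:
play_rows --pt "0.006 0.0004 0.002 0.003 0.001 -0.001 0" --pt "0.006 0.0004 0.002 0 0.001 -0.003 0" --pt "0.006 0.0004 0.001 -0.001 0.001 -0.003 0" --pt "0.006 0.0004 0 -0.001 0.001 -0.003 0" --pt "0.006 0.0004 -0.0002 -0.001 0.001 -0.003 0" --pt "0.006 0.0004 -0.0002 -0.001 0.001 -0.003 0"

```text
clock: 16.55
position: [462.7, 224.3, 49.6]
ee_rot: [-0.416, 0.572, -0.572, 0.415]
contact_force: [1.1, 2.8, 5.6]
gripper_width: -0.2
```

```bash
s.sh
```

```text
t 16.55 lid xy -45.2 15.7 z 49.63 F [1.1 2.8 5.6] M [ 0.95 -0.45  0.03] toolydir [-0.001 -0.    -1.   ]
rot fix [ 0.001  -0.0044  0.0005]
```

Request:
play_rows --pt "0.007 0.0004 0.0008 0 -0.003 -0.001 0" --pt "0.007 0.0004 0.0005 -0.001 0 -0.002 0" --pt "0.007 0.0004 0.0003 -0.001 0 -0.002 0" --pt "0.007 0.0004 0 -0.001 0 -0.002 0" --pt "0.007 0.0004 0 -0.001 0 -0.002 0" --pt "0.007 0.0004 0 -0.001 0 -0.002 0" --pt "0.007 0.0004 0 -0.001 0 -0.002 0"

```text
clock: 17.25
position: [450.6, 184.4, 49.5]
ee_rot: [-0.416, 0.572, -0.57, 0.419]
contact_force: [1.1, 3.4, 5.8]
gripper_width: -0.3
```

```bash
s.sh
```

```text
t 17.25 lid xy -44.6 -25.9 z 49.53 F [1.1 3.4 5.8] M [ 1.06 -0.34 -0.  ] toolydir [ 0.001  0.006 -1.   ]
rot fix [ 0.0007  0.0008 -0.0059]
```

Request:
play_rows --pt "0.007 0.0004 0.0005 0 0 -0.006 0" --pt "0.007 0.0004 0.0003 -0.001 0 -0.003 0" --pt "0.007 0.0004 0 -0.001 0 -0.003 0" --pt "0.007 0.0004 0 -0.001 0 -0.003 0" --pt "0.007 0.0004 0 -0.001 0 -0.003 0" --pt "0.007 0.0004 0 -0.001 0 -0.003 0" --pt "0.005 0.0006 0 0 0 -0.001 0"

```text
clock: 17.95
position: [439.1, 146.3, 49.2]
ee_rot: [-0.416, 0.571, -0.571, 0.419]
contact_force: [0.6, 3.7, 7.2]
gripper_width: -0.1
```

```bash
s.sh
```

```text
t 17.95 lid xy -43.9 -65.7 z 49.21 F [0.6 3.7 7.2] M [ 1.28 -0.32 -0.  ] toolydir [ 0.003  0.002 -1.   ]
rot fix [-0.0019  0.0024 -0.0028]
```

Request:
play_rows --pt "0.003 0.0008 0 -0.002 0.002 -0.003 0" --pt "0 -0.0002 0.003 0 0 0 0" --pt "-0.0005 0 0.006 0.002 0 0.001 0" --pt "-0.0007 0 0.006 0.002 0 0.001 0"

```text
clock: 18.35
position: [445.4, 140.2, 48.8]
ee_rot: [-0.418, 0.573, -0.57, 0.414]
contact_force: [-10.2, 5.9, 16.6]
gripper_width: 0.0
```

```bash
s.sh
```

```text
t 18.35 lid xy -36.1 -69.7 z 48.82 F [-10.2   5.9  16.6] M [1.79 2.9  0.06] toolydir [-0.007  0.    -1.   ]
rot fix [ 0.0069 -0.0027  0.0019]
```

Request:
play_rows --pt "-0.001 -0.0012 0.003 0.006 -0.002 0.002 0" --pt "-0.001 -0.0006 0.005 0.001 0 0.001 0"

```text
clock: 18.55
position: [448.2, 138.3, 49.5]
ee_rot: [-0.419, 0.573, -0.57, 0.413]
contact_force: [-5.5, 2.8, 7.5]
gripper_width: -0.2
```

```bash
s.sh
```

```text
t 18.55 lid xy -32.9 -70.6 z 49.49 F [-5.5  2.8  7.5] M [ 0.73  1.23 -0.  ] toolydir [-0.009 -0.002 -1.   ]
rot fix [ 0.0084 -0.003   0.0048]
```

Request:
play_rows --pt "-0.0015 -0.0004 0.005 0.008 -0.003 0.005 0" --pt "-0.001 -0.0004 0.006 0.002 0 0.001 0" --pt "-0.0008 -0.0004 0.006 0.002 0 0.001 0"

```text
clock: 18.85
position: [455.3, 133.9, 49.2]
ee_rot: [-0.421, 0.574, -0.57, 0.411]
contact_force: [-6.8, 3.9, 11.3]
gripper_width: -0.2
```

```bash
s.sh
```

```text
t 18.85 lid xy -24.7 -72.6 z 49.17 F [-6.8  3.9 11.3] M [1.33 1.95 0.02] toolydir [-0.015 -0.005 -1.   ]
rot fix [ 0.0125 -0.0034  0.0092]
```

Request:
play_rows --pt "-0.002 -0.0011 0.006 0.013 -0.003 0.009 0" --pt "-0.0015 -0.0006 0.006 0.004 0 0.002 0" --pt "-0.001 -0.0006 0.006 0.004 0 0.002 0"

```text
clock: 19.15
position: [463.4, 129.8, 49.3]
ee_rot: [-0.42, 0.573, -0.572, 0.411]
contact_force: [-5.8, 5.0, 9.7]
gripper_width: -0.2
```

```bash
s.sh
```

```text
t 19.15 lid xy -15.7 -74.1 z 49.31 F [-5.8  5.   9.7] M [ 1.16  1.64 -0.  ] toolydir [-0.01  -0.006 -1.   ]
rot fix [ 0.0082 -0.0043  0.0087]
```

Request:
play_rows --pt "-0.005 -0.0012 0.005 0.009 -0.004 0.009 0" --pt "-0.0035 -0.0007 0.006 0.005 -0.001 0.004 0" --pt "-0.003 -0.0007 0.006 0.004 -0.001 0.003 0"

```text
clock: 19.45
position: [467.6, 129.1, 49.2]
ee_rot: [-0.424, 0.573, -0.571, 0.408]
contact_force: [-10.2, 4.2, 14.6]
gripper_width: -0.1
```

```bash
s.sh
```

```text
t 19.45 lid xy -11.5 -73.4 z 49.23 F [-10.2   4.2  14.6] M [ 1.17  2.91 -0.02] toolydir [-0.02 -0.01 -1.  ]
rot fix [ 0.0162 -0.0036  0.0156]
```

Request:
play_rows --pt "-0.004 -0.002 0.003 0.016 -0.003 0.015 0" --pt "-0.003 -0.0006 0.005 0.003 0 0.002 0"

```text
clock: 19.65
position: [470.4, 130.3, 49.6]
ee_rot: [-0.42, 0.572, -0.571, 0.412]
contact_force: [-4.1, 0.4, 5.9]
gripper_width: -0.1
```

```bash
s.sh
```

```text
t 19.65 lid xy -9.2 -71.5 z 49.63 F [-4.1  0.4  5.9] M [ 0.08  1.44 -0.02] toolydir [-0.011 -0.006 -1.   ]
rot fix [ 0.0084 -0.0031  0.0086]
```

Request:
play_rows --pt "-0.0025 -0.0007 0.006 0.008 -0.003 0.009 0" --pt "-0.0015 -0.0003 0.006 0.003 0 0.002 0" --pt "-0.001 -0.0005 0.006 0.003 0 0.002 0"

```text
clock: 19.95
position: [480.7, 127.0, 49.5]
ee_rot: [-0.42, 0.573, -0.57, 0.412]
contact_force: [-4.4, 2.0, 6.5]
gripper_width: 0.0
```

```bash
s.sh
```

```text
t 19.95 lid xy 1.6 -71.4 z 49.52 F [-4.4  2.   6.5] M [ 0.58  1.36 -0.01] toolydir [-0.012 -0.005 -1.   ]
rot fix [ 0.01   -0.0024  0.008 ]
```

Request:
play_rows --pt "-0.0025 -0.0007 0.007 0.01 -0.002 0.008 0" --pt "-0.0015 -0.0004 0.007 0.004 0 0.003 0" --pt "-0.0015 -0.0005 0.007 0.004 0 0.003 0" --pt "-0.001 -0.0005 0.007 0.003 0 0.003 0"

```text
clock: 20.35
position: [499.5, 121.6, 49.5]
ee_rot: [-0.419, 0.573, -0.571, 0.412]
contact_force: [-5.6, 3.2, 7.7]
gripper_width: -0.0
```

```bash
s.sh
```

```text
t 20.35 lid xy 21.1 -70.8 z 49.5 F [-5.6  3.2  7.7] M [0.62 1.63 0.01] toolydir [-0.01  -0.003 -1.   ]
rot fix [ 0.0089 -0.0039  0.0058]
```

Request:
play_rows --pt "-0.0025 -0.0007 0.007 0.009 -0.003 0.006 0" --pt "-0.0015 -0.0004 0.007 0.003 0 0.002 0" --pt "-0.0015 -0.0005 0.007 0.003 0 0.002 0" --pt "-0.001 -0.0004 0.006 0.003 0 0.002 0"

```text
clock: 20.75
position: [516.9, 116.6, 49.4]
ee_rot: [-0.421, 0.574, -0.57, 0.41]
contact_force: [-6.4, 1.9, 8.5]
gripper_width: 0.2
```

```bash
s.sh
```

```text
t 20.75 lid xy 39.2 -70.3 z 49.44 F [-6.4  1.9  8.5] M [0.76 1.84 0.01] toolydir [-0.014 -0.005 -1.   ]
rot fix [ 0.0123 -0.0045  0.0089]
```

Request:
play_rows --pt "-0.0015 0 0.006 0.01 -0.004 0.008 0" --pt "0 0.0008 0.002 0 0 0 0" --pt "-0.004 0 0 0.002 0 0.002 0" --pt "-0.006 0.0002 0 0 0 0.001 0" --pt "-0.006 0.0003 0 0 0 0.001 0"

```text
clock: 21.25
position: [521.9, 124.9, 48.9]
ee_rot: [-0.425, 0.573, -0.57, 0.408]
contact_force: [-0.2, -9.6, 12.6]
gripper_width: 0.3
```

```bash
s.sh
```

```text
t 21.25 lid xy 41.4 -60.9 z 48.92 F [-0.2 -9.6 12.6] M [-2.63  0.37  0.03] toolydir [-0.022 -0.01  -1.   ]
rot fix [ 0.0174 -0.0017  0.0162]
```

Request:
play_rows --pt "-0.005 -0.0006 0.001 0.016 -0.002 0.014 0" --pt "-0.006 -0.0003 0.0005 0.001 0 0.003 0" --pt "-0.006 -0.0002 0.0005 0.001 0 0.003 0"

```text
clock: 21.55
position: [524.6, 134.8, 49.2]
ee_rot: [-0.421, 0.572, -0.571, 0.412]
contact_force: [-1.4, -6.3, 8.1]
gripper_width: -0.1
```

```bash
s.sh
```

```text
t 21.55 lid xy 41.0 -50.6 z 49.15 F [-1.4 -6.3  8.1] M [-1.73  0.23  0.02] toolydir [-0.011 -0.007 -1.   ]
rot fix [ 0.0087 -0.0015  0.0102]
```

Request:
play_rows --pt "-0.006 -0.0004 0.0015 0.008 -0.001 0.01 0" --pt "-0.006 -0.0001 0.0008 0.001 0 0.003 0" --pt "-0.006 -0.0001 0.0005 0.001 0 0.003 0" --pt "-0.006 -0.0001 0.0005 0.001 0 0.003 0" --pt "-0.006 -0.0001 0.0005 0.001 0 0.003 0"

```text
clock: 22.05
position: [529.2, 150.9, 49.2]
ee_rot: [-0.424, 0.573, -0.571, 0.408]
contact_force: [-0.7, -6.6, 9.5]
gripper_width: -0.0
```

```bash
s.sh
```

```text
t 22.05 lid xy 40.5 -33.8 z 49.19 F [-0.7 -6.6  9.5] M [-2.06  0.4   0.04] toolydir [-0.019 -0.011 -1.   ]
rot fix [ 0.0144 -0.0031  0.0163]
```

Request:
play_rows --pt "-0.007 -0.0006 0.002 0.014 -0.003 0.016 0" --pt "-0.007 -0.0003 0.001 0.003 0 0.005 0" --pt "-0.007 -0.0003 0.001 0.003 0 0.005 0" --pt "-0.007 -0.0003 0.0008 0.003 0 0.005 0" --pt "-0.007 -0.0003 0.0005 0.002 0 0.005 0" --pt "-0.007 -0.0003 0.0005 0.002 0 0.005 0" --pt "-0.007 -0.0003 0.0005 0.002 0 0.005 0" --pt "-0.007 -0.0003 0.0005 0.002 0 0.005 0"

```text
clock: 22.85
position: [540.9, 186.0, 49.5]
ee_rot: [-0.419, 0.574, -0.571, 0.412]
contact_force: [-0.9, -5.6, 7.7]
gripper_width: -0.2
```

```bash
s.sh
```

```text
t 22.85 lid xy 40.9 3.2 z 49.45 F [-0.9 -5.6  7.7] M [-1.56  0.39  0.01] toolydir [-0.011 -0.003 -1.   ]
rot fix [ 0.0094 -0.0056  0.0061]
```

Request:
play_rows --pt "-0.007 -0.0004 0.0015 0.01 -0.004 0.008 0" --pt "-0.007 -0.0002 0.001 0.002 0 0.004 0" --pt "-0.007 -0.0002 0.001 0.002 0 0.004 0" --pt "-0.007 -0.0002 0.0008 0.002 0 0.004 0" --pt "-0.007 -0.0002 0.0005 0.002 0 0.004 0" --pt "-0.007 -0.0002 0.0005 0.002 0 0.004 0" --pt "-0.007 -0.0002 0.0005 0.002 0 0.004 0" --pt "-0.007 -0.0002 0.0005 0.002 0 0.004 0" --pt "-0.007 -0.0002 0.0005 0.002 0 0.004 0" --pt "-0.007 -0.0002 0.0005 0.002 0 0.004 0"

```text
clock: 23.85
position: [554.3, 226.7, 49.5]
ee_rot: [0.424, -0.572, 0.573, -0.405]
contact_force: [-1.7, -6.6, 9.8]
gripper_width: -0.1
```

```bash
s.sh
```

```text
t 23.85 lid xy 41.3 45.9 z 49.54 F [-1.7 -6.6  9.8] M [-1.99  0.6  -0.03] toolydir [-0.021 -0.017 -1.   ]
rot fix [ 0.0144 -0.0075  0.0227]
```

Request:
play_rows --pt "-0.006 -0.0006 0.0015 0.014 -0.007 0.022 0" --pt "-0.006 -0.0002 0.001 0.002 0 0.004 0" --pt "-0.006 -0.0002 0.001 0.002 0 0.004 0" --pt "-0.006 -0.0002 0.0005 0.002 0 0.004 0" --pt "-0.004 0.0004 0.0005 0.002 0 0.004 0" --pt "0 0.0008 0 0 0 0 0"

```text
clock: 24.45
position: [559.4, 238.6, 49.3]
ee_rot: [0.423, -0.571, 0.573, -0.409]
contact_force: [-2.7, 3.7, 9.7]
gripper_width: -0.2
```

```bash
s.sh
```

```text
t 24.45 lid xy 42.4 58.9 z 49.34 F [-2.7  3.7  9.7] M [ 1.01  0.64 -0.05] toolydir [-0.014 -0.014 -1.   ]
rot fix [ 0.0094 -0.0031  0.0178]
```

Request:
play_rows --pt "-0.005 -0.0003 0.0005 0.009 -0.003 0.017 0" --pt "-0.005 0 0.0005 0 0 0.004 0" --pt "-0.005 0.0002 0 0 0 0.003 0" --pt "-0.001 0.0008 0 0 0 0 0" --pt "0 0 -0.004 0 0 0 0" --pt "0.0005 0.0002 -0.006 -0.001 0 -0.001 0"

```text
clock: 25.05
position: [553.7, 248.7, 49.6]
ee_rot: [0.421, -0.571, 0.572, -0.412]
contact_force: [2.9, -0.5, 3.4]
gripper_width: 0.2
```

```bash
s.sh
```

```text
t 25.05 lid xy 33.9 66.7 z 49.65 F [ 2.9 -0.5  3.4] M [-0.19 -0.74  0.02] toolydir [-0.01  -0.008 -1.   ]
rot fix [ 0.0072 -0.0022  0.0108]
```

Request:
play_rows --pt "-0.001 0.0004 -0.006 0.007 -0.002 0.01 0" --pt "-0.0005 0.0004 -0.006 -0.001 0 -0.001 0" --pt "0.0003 0.0004 -0.006 -0.001 0 -0.001 0" --pt "0.0005 0.0004 -0.006 -0.001 0 -0.001 0" --pt "0.0005 0.0004 -0.006 -0.001 0 -0.001 0" --pt "0.0005 0.0004 -0.006 -0.001 0 -0.001 0"

```text
clock: 25.65
position: [522.2, 261.7, 49.6]
ee_rot: [0.416, -0.57, 0.571, -0.42]
contact_force: [3.2, -0.9, 5.4]
gripper_width: -0.1
```

```bash
s.sh
```

```text
t 25.65 lid xy -0.0 69.5 z 49.63 F [ 3.2 -0.9  5.4] M [-0.34 -1.04  0.02] toolydir [ 0.006  0.001 -1.   ]
rot fix [-0.0052  0.003  -0.0029]
```

Request:
play_rows --pt "0.0008 0.0004 -0.006 -0.005 0.003 -0.003 0" --pt "0.0007 0.0004 -0.006 -0.001 0 -0.001 0" --pt "0.0005 0.0004 -0.006 -0.001 0 -0.001 0" --pt "0.0005 0.0004 -0.006 -0.001 0 -0.001 0" --pt "0.0005 0.0004 -0.006 -0.001 0 -0.001 0" --pt "0.0005 0.0004 -0.006 -0.001 0 -0.001 0" --pt "0 0.0006 -0.006 -0.001 0 -0.001 0" --pt "0 0.001 -0.001 0 0 0 0"

```text
clock: 26.45
position: [482.3, 275.1, 49.5]
ee_rot: [0.416, -0.569, 0.571, -0.421]
contact_force: [4.9, -4.8, 10.1]
gripper_width: -0.2
```

```bash
s.sh
```

```text
t 26.45 lid xy -42.1 70.1 z 49.49 F [ 4.9 -4.8 10.1] M [-1.46 -1.33 -0.03] toolydir [ 0.007  0.002 -1.   ]
rot fix [-0.0061  0.0067 -0.0045]
```

All four corners are home, with z between 49.2 and 49.6 under light load. I lift straight up, back off and look.

Request:
play_rows --pt "0 -0.003 0 0 0 0 0" --pt "0 -0.015 0 0 0 0 0" --pt "0 -0.035 0 0 0 0 0" --pt "0 -0.045 0 0 0 0 0" --pt "0.02 -0.04 -0.01 0 0 0 0" --pt "0.025 -0.03 -0.015 0 0 0 0" --pt "0 0 0 0 0 0 0" --pt "0 0 0 0 0 0 0"

```text
clock: 27.25
position: [430.0, 234.5, 212.3]
ee_rot: [-0.428, 0.572, -0.569, 0.408]
contact_force: [-0.2, 0.1, 0.3]
gripper_width: -0.0
```

```bash
s.sh; python3 - <<'E'
from h import *
d=snap("scene","pics/s1.png");e=snap("wrist","pics/w3.png")
a=cv2.resize(d["color"][180:310,260:440,::-1],(560,404),interpolation=cv2.INTER_CUBIC)
b=cv2.resize(e["color"][:260,:,::-1],(420,195))
c=np.zeros((600,560,3),np.uint8);c[:404]=a;c[405:600,:420]=b;cv2.imwrite("pics/final.png",c)
E
```

```text
t 27.25 lid xy -79.5 15.5 z 212.29 F [-0.2  0.1  0.3] M [ 0.06 -0.03 -0.04] toolydir [-0.025 -0.014 -1.   ]
rot fix [0.0193 0.0032 0.0206]
```

View pics/final.png

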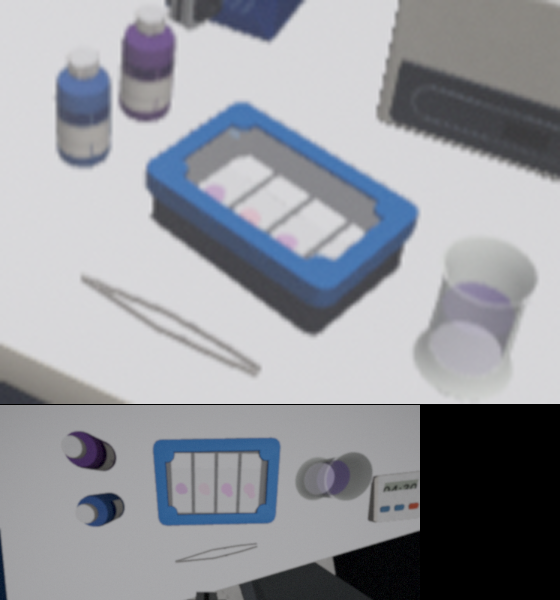

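The lid sits level and evenly low on the tub, with its corners at about (240,105), (415,212), (318,300) and (150,170) in the crop. The bottles, jar and forceps stand as before, and nothing touches the robot.

```bash
python3 -c "
from bench import job_done
print(job_done())"
```

```text
the job is handed in; nothing more can be done
None
```

The lid is home at all four corners, and I handed the job in at about 27 s of the 67 s allowed. I ran the shut fingertips round the rim in the order asked, starting and ending at near left, and pressed each corner in turn. A second light lap in the same order followed.

**Last checks:** On the second lap the fingertip height was 49.2–49.6 mm at or within about 10 mm of each corner and along all four sides, under about 3–17 N. That matches home at 50 mm with the soft gasket slightly squeezed. The final picture shows the lid level, and the bottles, jar and forceps look unmoved. The tool was clear, with no contact force.

**What did not go perfectly:**
- **Press force:** it reached about 24 N at near right and just after it on the first lap, and about 17 N at one point on the second. That is firmer than the 5–10 N on most of the path.
- **Contact:** the tip lifted off briefly on the right side and just after far right on the first lap. The second lap showed contact at every reading there.
- **Position:** the tip drifted sideways by up to 5–9 mm for short stretches. Once, early on the near side, it drifted inward; it was then resting on the rim, with its inner edge reaching over the window. The window is 3.5 mm lower, so I don't think it was pressed, but I did not check this directly.
- **Lid position:** the first image estimates of the lid position disagreed by about 3–4 mm. I settled this from a close-up of the fingertip against the lid's corner.

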